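# Wedge up the ornament tray

## Task

I want to slip a new felt under the front of the hinged ornament tray: knock the red stop pin fully down with the mallet and stand the mallet back upright on the bench, clear of the stand. Then take the orange wedge by its grip, lay it on the stand's apron and push it, flat on the deck and thin end first, under the middle of the tray's front edge until the tray just lifts off its cork rests, by about 5 mm and never by more than 12. Finish while still gripping the wedge in place with the tray resting on it: do not let go, and leave the other things on the bench alone.

Things in the scene. Friction and masses are not known exactly. Their poses are not given: they have to be found in the camera images.
- stand: Fixed plywood stand; deck (upper face) 15 mm above the bench. Origin: on the bench right below the middle of the tray's front edge; x points back under the tray, away from the robot. Apron: 110 mm wide, 160 mm forward (-x). Tray over x = 0 to 210 mm, 200 mm wide; under its front corners 8 mm cork rests 30 mm square at y = +-82 mm, free between them.
- stop_pin (a joint): Red sprung stop pin, 12 mm thick, upright in the apron at x = -45 mm, y = 0 of the stand. Value in m: 0 = up, 15 mm proud of the deck; 0.014 = fully down, 1 mm proud. Starts 0 to 3 mm down. Takes about 9 N to move, stays where left. While up it bars the wedge's way.
- pin_top (a point): Centre of the stop pin's top face.
- tray (a joint): Wooden tray, about 1 kg, with red and blue baubles fixed in it (tops about 80 mm above the bench), hinged along its back edge 210 mm behind the front edge. Value in rad: 0 = front resting on the corks; grows as the front rises, 0.0048 per mm there. Sinks back by its weight.
- tray_edge (a point): Middle of the steel rod (8 mm thick) on the tray's front lower edge, at the rod's underside; while resting it is 8 mm above the deck, 23 mm above the bench.
- wedge_grip (a point): Centre of the wooden grip (28 x 28 mm, 21 to 59 mm up) of the loose orange wedge, 0.14 kg, lying flat; 40 mm above its underside. x points to the thin tip. Wedge 44 mm wide, from 14 mm behind to 90 mm ahead of this point; top level at 21 mm until 30 mm ahead, then slopes 1 in 4 to 6 mm at the tip. Groove 22 wide, 4 deep along the underside clears the lowered pin.
- wedge_tip (a point): Middle of the wedge's thin end, at the level of its underside, 90 mm ahead of the grip's centre.
- mallet_grip (a point): Mid-handle of the stubby wooden mallet (0.22 kg), standing upright on its rubber face on the bench; 82 mm above that face. Head 42 mm across, 40 mm high; round handle above, 25 mm across, 40 to 115 mm up. z along the handle, up. Used upright: its face comes straight down on the pin.
- red_jar: Bystander, leave alone: clear paint jar with red lid, 48 mm across, 55 mm tall. Origin: centre of its underside.
- green_jar: Bystander, leave alone: clear paint jar with green lid, 48 mm across, 50 mm tall. Origin: centre of its underside.
- tape_roll: Bystander, leave alone: roll of paper tape lying flat, 84 mm across, 20 mm tall. Origin: centre of its underside.
- loose_bauble: Bystander, leave alone: blue bauble on a small cork ring, 52 mm across, 60 mm tall to the ball's top. Origin: centre of its underside.
- mug: Bystander, leave alone: white mug, 72 mm across plus handle, 80 mm tall. Origin: centre of its underside.
- glue_bottle: Bystander, leave alone: white glue bottle with orange cap, 44 mm across, 120 mm tall. Origin: centre of its underside.
Things that resemble listed ones, but are neither listed nor needed, are in the scene too. There is more than one size of the part that bears mallet_grip; the job needs the largest.

How it is judged:
By the outcome, as a careful person would: the job done as asked, in the order asked, and still so for the second after the job is handed in, while the arm keeps its last pose, push and grip.
It also fails if it takes over 61 s, if anything falls off the work surface, if the arm or the gripper's body presses on something with over 40 N, if the wrist force passes 120 N, or if a joint passes its speed limit or range.

## Robot

A 6-joint arm with a two-finger parallel gripper is mounted at the origin on the work surface. World frame = base frame: x ahead of the robot, y to its left, z up, the work surface at z = 0. Lengths are in mm, angles in rad, forces in N, time in s.
With the tool pointing down it reaches from about 300 to 775 mm from the base axis. Payload 14.6 kg.
Tool frame: the origin (TCP) lies midway between the tips of the shut fingers; the grasp point (between the pads) lies manip.grasp_offset behind it (manip.grasp_offset is the distance from the TCP to the grasp point, in mm); z points along the fingers, y is the direction in which the jaws open and shut (so a half turn about z gives the same grasp; the last joint's range is limited). The gripper opens to 94 mm and grips with 3 to 60 N. Pads are 16 mm wide; open, the fingers measure 119 mm over their backs; the gripper's body (75 mm by 177 mm) begins 78 mm behind the grasp point.
Start: joints at [1.156, 0.3, 1.521, -0, 1.321, -0.067], TCP at [187.454, 517.059, 205.446] pointing down, gripper open.
Joint ranges: [-3.03, 3.03], [-0.79, 2.21], [0.23, 2.52], [-1.04, 4.18], [0, 3.07], [-2.55, 2.55]. Speed limits (rad/s): [2.22, 2.22, 2.57, 3.14, 3.14, 3.14].

## Interface

Orientations are given as [roll, pitch, yaw] about the fixed x, y, z axes, in that order (R = Rz(yaw) Ry(pitch) Rx(roll)).
In Python, from cell import monitor, vision, order, manip gives the robot as it stands.
- The arm moves only by the shell command python3 -m jog 'ROWS' [FORCE]. ROWS is JSON, a list of rows, each a list of 7 numbers: the shift along the tool's x, y, z in cm, then the turn, a rotation vector about the tool's x, y, z in rad, then the opening in per cent of the stroke, from 0 (shut) to 100 (fully open). In form: [[tx, ty, tz, rx, ry, rz, jaw], ...]. A call has 1 to 8 rows; each row shifts and turns the commanded pose from where the row before left it, along the tool's axes as they then stand; what a row does not reach is not made up. A row lasts 1/10 s, in which the tool goes at most 50 mm and 8.59 degrees, less where a joint would pass 70% of its speed; a pose out of reach is approached as far as the arm can. A call is refused whole if a number of a shift passes 5 or a number of a turn 0.15, either way. A call with a gripper value outside its range is refused whole. The fingers move at their own pace and stop on an object; FORCE is the grip in N (left out, the last holds). Time passes only in rows, so rows that do not move let the fingers close. It gives the time, the measured TCP pose, the force and the opening at its end, in the units of the state.
- monitor.read_state(): the state, without advancing time (a new reading comes with each control period).
- vision.camera(name): name is "scene" or "top" or "wrist"; returns a dict with "color" (384x512x3 uint8, blue, green, red), "fx", "fy", "cx", "cy" (pixels), "cam_to_world" (4x4, takes a point from camera to world coordinates); the wrist camera has in their place "tool_from_camera" (4x4, takes a point from camera to tool coordinates, whose origin is the TCP and whose axes are the flange's). Camera axes: x right, y down, z forward; pixel columns grow to the right and rows downward; lengths in mm; the calibration is good to about 2 mm. A picture is of the moment at which its call begins: read the wrist's pose just before it. There is no depth.
- order.sign_off(): hands the job in, once; it reports no verdict.
The state is a dict: "clock": time; "joints": joint angles; "qd": joint speeds; "effort": joint torques, N m; "eef_pos": TCP position; "eef_rot": TCP orientation; "wrist_force": force on the tool from outside, world axes, zero at the start; "moment": the same for the moment, N m; "finger_gap": finger opening in mm.
Only numpy, scipy, OpenCV 4.12 (cv2) and the standard library are available. Lean on these libraries where they do the work, as an engineer would, in place of code of your own. Each camera call takes 0.05 s, during which the arm holds its last target.

## Working session

There is one attempt and no reset: what is moved stays moved. The work goes in short steps, Python scripts to look and compute and a shell command to move; the robot and the scene stay as the last step left them, time stands still between calls to the robot, and variables do not carry over. Pictures are saved under pics/ and viewed, and the job is handed in when it is done.

```bash
ls; mkdir -p pics
python3 - <<'E'
from cell import monitor, vision, order, manip
import cv2
print(monitor.read_state()); print(manip.grasp_offset)
for n in ("scene","top","wrist"):
    c=vision.camera(n); cv2.imwrite(f"pics/{n}0.png",c["color"]); print(n,c["fx"],c["fy"],c["cx"],c["cy"]); print(c.get("cam_to_world",c.get("tool_from_camera")))
E
```

```text
pics
{'clock': 0.0, 'joints': array([ 1.15640525e+00,  3.00479283e-01,  1.52158077e+00,  3.46529964e-05,
        1.32070652e+00, -6.65903600e-02]), 'qd': array([-0.0014816 ,  0.00172693, -0.00014655, -0.00070129, -0.00054585,
        0.00078217]), 'effort': array([ 7.47041622e-05, -5.31801081e+01, -3.52738810e+01,  7.07524410e-02,
        2.43816606e-02,  6.87772672e-05]), 'eef_pos': array([187.33961519, 516.82992874, 204.88197832]), 'eef_rot': array([-3.14042357e+00, -1.11604516e-04,  2.79378328e+00]), 'wrist_force': array([-0.37536377,  0.35196139,  0.39587243]), 'moment': array([ 0.02223594, -0.04317334,  0.0227844 ]), 'finger_gap': 94.05991932245763}
18.8
scene 413.0109505431557 413.0109505431557 254.08623476652647 192.17923683178591
[[ 7.17645099e-01  5.05455923e-01 -4.79061396e-01  1.20368777e+03]
 [ 6.96397030e-01 -5.24895309e-01  4.89403811e-01 -5.94417963e+02]
 [-4.08502493e-03 -6.84835181e-01 -7.28686550e-01  9.89968921e+02]
 [ 0.00000000e+00  0.00000000e+00  0.00000000e+00  1.00000000e+00]]
top 482.0170781458116 482.0170781458116 256.4567621738134 186.49688008167442
[[ 7.66344220e-03 -9.81287515e-01  1.92395646e-01  2.99879056e+02]
 [-9.99788569e-01 -1.11902292e-02 -1.72509635e-02  1.72903639e+01]
 [ 1.90811065e-02 -1.92222766e-01 -9.81165796e-01  1.65974049e+03]
 [ 0.00000000e+00  0.00000000e+00  0.00000000e+00  1.00000000e+00]]
wrist 283.3325340730324 283.3325340730324 255.51922235432545 193.08247107076352
[[-1.88072630e-04 -9.69066062e-01 -2.46801403e-01  7.05097673e+01]
 [ 9.99999957e-01 -1.26818813e-04 -2.64086076e-04 -8.55767269e-02]
 [ 2.24617793e-04 -2.46801442e-01  9.69066044e-01 -1.80591366e+02]
 [ 0.00000000e+00  0.00000000e+00  0.00000000e+00  1.00000000e+00]]
```

View pics/scene0.png

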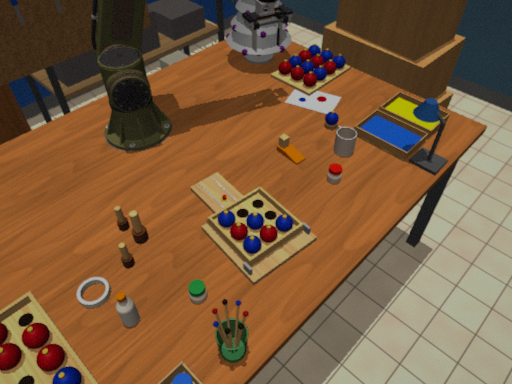

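View pics/top0.png

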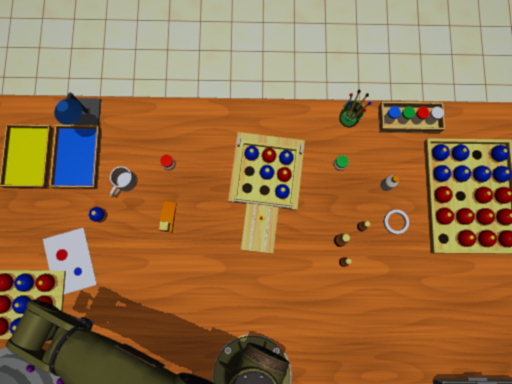

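View pics/wrist0.png

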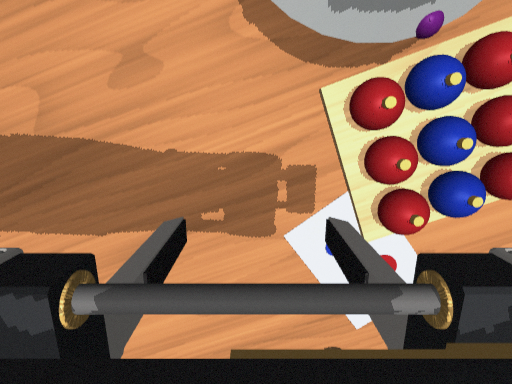

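The scene view shows the stand at about (255,225), three mallets at (122-140,215-260) and the wedge at (290,150). The top view has the stand apron at (260,228), mallets at (343,240), (364,225) and (345,262), and the wedge at (167,217). Next I'll enlarge these areas and measure them.

Run:
```python
import cv2
t=cv2.imread("pics/top0.png"); s=cv2.imread("pics/scene0.png")
cv2.imwrite("pics/tA.png",cv2.resize(t[125:275,225:385],None,fx=5,fy=4*1.0,interpolation=cv2.INTER_CUBIC)[:600])
cv2.imwrite("pics/tB.png",cv2.resize(t[190:245,140:195],None,fx=10,fy=10,interpolation=cv2.INTER_CUBIC))
cv2.imwrite("pics/sA.png",cv2.resize(s[165:285,95:255],None,fx=5,fy=5,interpolation=cv2.INTER_CUBIC))
```

```text
(no output)
```

View pics/tA.png

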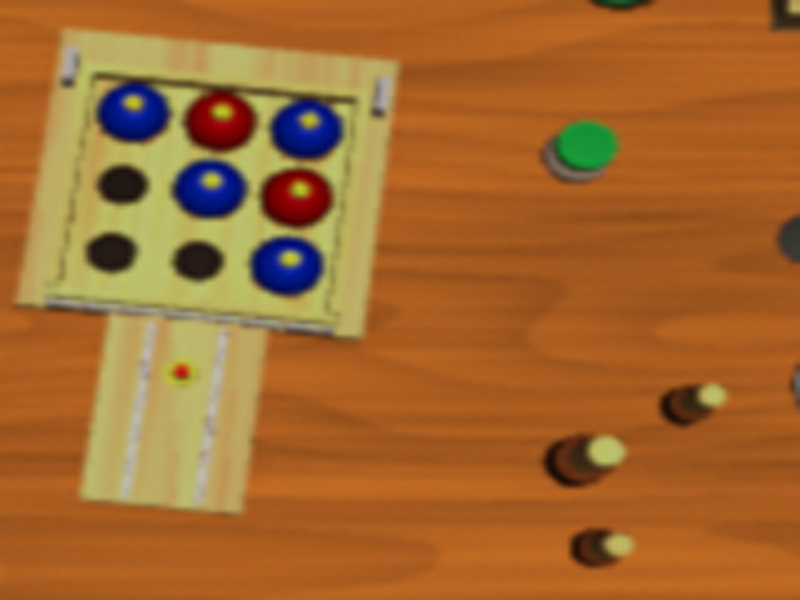

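View pics/tB.png

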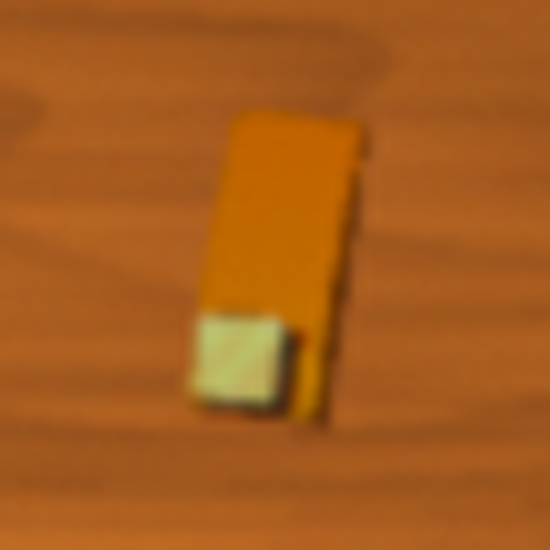

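View pics/sA.png

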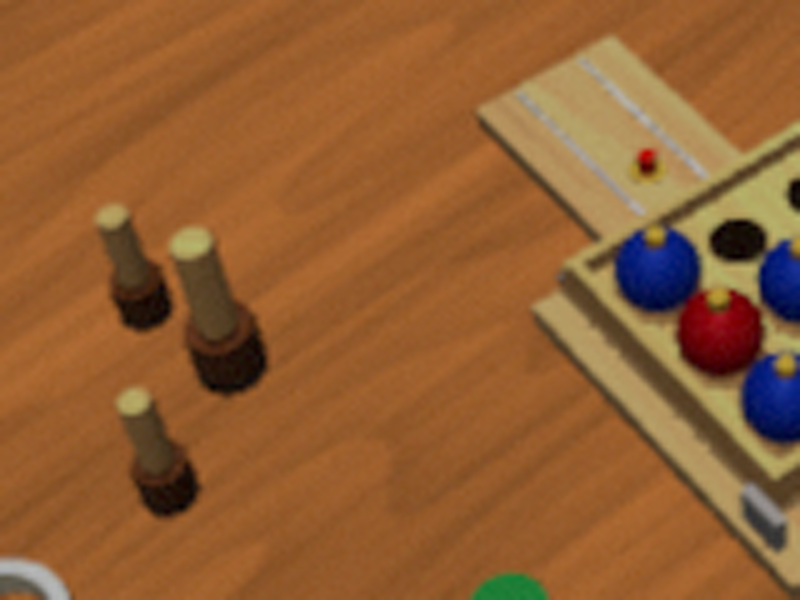

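```bash
cat > h.py <<'E'
import numpy as np
def ray(c,u,v):
    T=np.array(c["cam_to_world"]); d=T[:3,:3]@np.array([(u-c["cx"])/c["fx"],(v-c["cy"])/c["fy"],1.]); return T[:3,3],d
def onz(c,u,v,z):
    o,d=ray(c,u,v); return o+d*(z-o[2])/d[2]
def tri(c1,p1,c2,p2):
    o1,d1=ray(c1,*p1);o2,d2=ray(c2,*p2); d1/=np.linalg.norm(d1);d2/=np.linalg.norm(d2)
    A=np.stack([d1,-d2],1); t=np.linalg.lstsq(A,o2-o1,rcond=None)[0]
    a=o1+d1*t[0];b=o2+d2*t[1]; return (a+b)/2,np.linalg.norm(a-b)
def wristcam(vision,st):
    from scipy.spatial.transform import Rotation as R
    c=vision.camera("wrist"); T=np.eye(4);T[:3,:3]=R.from_euler("xyz",st["eef_rot"]).as_matrix();T[:3,3]=st["eef_pos"]
    c["cam_to_world"]=T@np.array(c["tool_from_camera"]); return c
def blob(mask):
    import cv2
    n,l,s,ce=cv2.connectedComponentsWithStats(mask.astype('uint8')); return [(int(s[i,4]),ce[i].round(2).tolist()) for i in range(1,n) if s[i,4]>3]
E
python3 - <<'E'
from cell import vision
from h import *
import cv2
t=vision.camera("top"); s=vision.camera("scene")
A=lambda x,y:((x+.5)/5-.5+225,(y+.5)/4-.5+125)
B=lambda x,y:((x+.5)/10-.5+140,(y+.5)/10-.5+190)
S=lambda x,y:((x+.5)/5-.5+95,(y+.5)/5-.5+165)
p=lambda n,v:print(n,np.round(v,1))
p("mallet top",onz(t,*A(605,451),115)); p("mallet sc",onz(s,*S(193,244),115)); print(tri(t,A(605,451),s,S(193,244)))
for q,sc in (((620,545),(135,402)),((712,396),(114,216))): print("small",tri(t,A(*q),s,S(*sc)))
p("pin",onz(t,*A(182,372),28)); p("pin sc",onz(s,*S(647,158),28))
p("apL",onz(t,*A(80,498),15));p("apR",onz(t,*A(242,513),15));p("aL2",onz(t,*A(108,316),15));p("aR2",onz(t,*A(268,332),15))
p("apL sc",onz(s,*S(612,37),15));p("apR sc",onz(s,*S(479,112),15))
p("trayfrontL",onz(t,*A(47,300),27));p("R",onz(t,*A(333,329),27))
for q in ((240,360),):p("grip",onz(t,*B(*q),59))
p("tipL",onz(t,*B(240,110),6));p("tipR",onz(t,*B(362,121),6));p("back R",onz(t,*B(320,420),21));p("back L",onz(t,*B(188,402),21))
h=cv2.cvtColor(t["color"],cv2.COLOR_BGR2HSV)
cv2.imwrite("pics/sB.png",cv2.resize(s["color"][125:175,265:325],None,fx=10,fy=10,interpolation=cv2.INTER_CUBIC))
E
```

```text
mallet top [ 439.6 -297.5  115. ]
mallet sc [ 442.9 -297.7  115. ]
(array([ 440.13486894, -297.39013401,  112.28947435]), np.float64(1.3890444859033912))
small (array([ 373.05131289, -339.77711048,  -58.93664889]), np.float64(3.221548869686925))
small (array([ 474.46357653, -345.35666875,  203.00676325]), np.float64(1.7670631805397619))
pin [511.9 -27.7  28. ]
pin sc [514.8 -27.   28. ]
apL [405.5  40.5  15. ]
apR [393.8 -69.4  15. ]
aL2 [561.7  23.3  15. ]
aR2 [549.  -87.2  15. ]
apL sc [406.4  40.5  15. ]
apR sc [396.  -67.8  15. ]
trayfrontL [573.3  65.3  27. ]
R [ 550.2 -131.1   27. ]
grip [478.2 296.6  59. ]
tipL [570.9 309.7   6. ]
tipR [567.5 267.4   6. ]
back R [462.2 275.3  21. ]
back L [467.9 320.1  21. ]
```

View pics/sB.png

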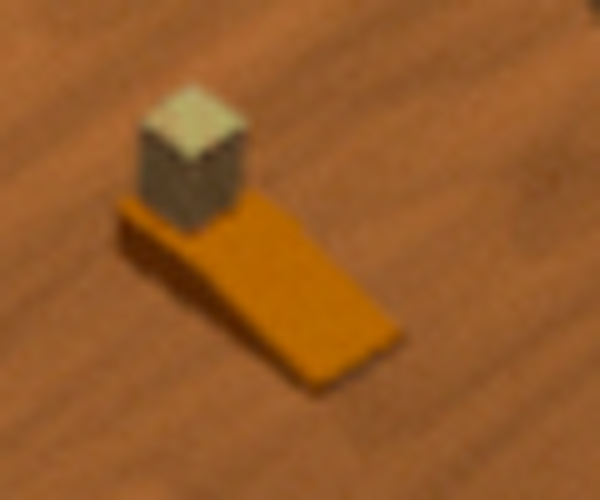

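```bash
python3 - <<'E'
from cell import vision
from h import *
t=vision.camera("top"); s=vision.camera("scene")
A=lambda x,y:((x+.5)/5-.5+225,(y+.5)/4-.5+125)
S=lambda x,y:((x+.5)/5-.5+95,(y+.5)/5-.5+165)
S2=lambda x,y:((x+.5)/10-.5+265,(y+.5)/10-.5+125)
for q,sc in (((620,545),(114,216)),((712,396),(135,402))): print("small",tri(t,A(*q),s,S(*sc)))
print("bases",onz(s,*S(148,318),3),onz(s,*S(172,508),3),onz(s,*S(233,380),3))
print("grip",onz(s,*S2(192,122),59),"tip",onz(s,*S2(360,360),3))
# other items near paths
for n,p,z in (("redjar",(167,162),55),("green",(342,162),50),("mug",(121,176),80),("baub",(96,214),40),("tape",(397,222),20),("glue",(395,180),120)): print(n,onz(t,*p,z).round())
E
python3 -m jog '[[0,0,0,0,0,0.145,58],[0,0,0,0,0,0.145,58],[0,0,0,0,0,0.145,58],[0,0,0,0,0,0.145,58],[0,0,0,0,0,0.145,58],[0,0,0,0,0,0.145,58],[0,0,0,0,0,0.145,58],[0,0,0,0,0,0.145,58]]' 20
python3 -m jog '[[0,0,0,0,0,0.145,58],[0,0,0,0,0,0.145,58],[0,0,0,0,0,0.145,58],[0,0,0,0,0,0.145,58],[0,0,0,0,0,0.145,58],[0,0,0,0,0,0.145,58],[0,0,0,0,0,0.145,58],[0,0,0,0,0,0.145,58]]'
```

```text
small (array([ 366.89557381, -309.24912928,   87.33486368]), np.float64(3.256104833191092))
small (array([ 488.38845815, -374.54984926,   86.2690844 ]), np.float64(1.6179435604632624))
bases [ 375.28779988 -312.77343436    3.        ] [ 500.39908612 -380.33097392    3.        ] [ 451.17235303 -304.23370714    3.        ]
grip [479.81250958 296.79757695  59.        ] tip [566.27077665 292.27318574   3.        ]
redjar [696. 295.  55.]
green [ 705. -306.   50.]
mug [640. 442.  80.]
baub [517. 528.  40.]
tape [ 503. -496.   20.]
glue [ 629. -464.  120.]
clock: 1.15
eef_pos: [187.4, 517.0, 205.4]
eef_rot: [-3.142, 0.0, 1.628]
wrist_force: [0.1, -0.6, 0.2]
finger_gap: 54.6
clock: 1.95
eef_pos: [187.4, 517.0, 205.4]
eef_rot: [3.141, 0.0, 0.468]
wrist_force: [-0.1, 0.4, -0.3]
finger_gap: 54.5
```

```bash
python3 -m jog '[[0,0,0,0,0,0.1445,58],[0,0,0,0,0,0.1445,58],[0,0,0,0,0,0.1445,58],[0,0,0,0,0,0.1445,58]]'
python3 -m jog '[[1.42,3.26,0,0,0,0,58],[1.42,3.26,0,0,0,0,58],[1.42,3.26,0,0,0,0,58],[1.42,3.26,0,0,0,0,58],[1.42,3.26,0,0,0,0,58],[1.42,3.26,0,0,0,0,58],[1.42,3.26,0,0,0,0,58],[1.42,3.26,0,0,0,0,58]]'
python3 -m jog '[[1.42,3.26,0,0,0,0,58],[1.42,3.26,0,0,0,0,58],[1.42,3.26,0,0,0,0,58],[1.42,3.26,0,0,0,0,58],[1.42,3.26,0,0,0,0,58],[1.42,3.26,0,0,0,0,58],[1.42,3.26,0,0,0,0,58],[1.42,3.26,0,0,0,0,58]]'
python3 -m jog '[[1.42,3.26,0,0,0,0,58],[1.42,3.26,0,0,0,0,58],[1.42,3.26,0,0,0,0,58],[1.42,3.26,0,0,0,0,58],[1.42,3.26,0,0,0,0,58],[1.42,3.26,0,0,0,0,58]]'
```

```text
clock: 2.35
eef_pos: [243.1, 483.0, 201.0]
eef_rot: [-3.1, 0.063, -0.004]
wrist_force: [0.6, 1.2, -0.7]
finger_gap: 54.4
clock: 3.15
eef_pos: [355.5, 220.6, 183.5]
eef_rot: [-3.101, 0.062, -0.003]
wrist_force: [0.5, -0.1, 0.6]
finger_gap: 54.5
clock: 3.95
eef_pos: [467.6, -40.5, 166.0]
eef_rot: [-3.102, 0.062, -0.003]
wrist_force: [0.1, 0.5, -0.5]
finger_gap: 54.5
clock: 4.55
eef_pos: [551.6, -236.1, 152.7]
eef_rot: [-3.102, 0.062, -0.003]
wrist_force: [0.5, 0.6, 0.1]
finger_gap: 54.4
```

The last joint hit its range during the turn, so the tool ended up tilted. I'll correct the pose before going on.

```bash
cat > d.py <<'E'
# prints tool-frame shift (cm) and turn (rad) from current measured pose to target: x y z yaw ; turn to be done first
import sys,numpy as np
from scipy.spatial.transform import Rotation as R
from cell import monitor
s=monitor.read_state(); x,y,z,yaw=map(float,sys.argv[1:5])
Rc=R.from_euler("xyz",s["eef_rot"]); Rt=R.from_euler("xyz",[np.pi,0,yaw])
d=np.array([x,y,z])-s["eef_pos"]
print("t",round(s["clock"],2),"pos",s["eef_pos"].round(1),"rot",s["eef_rot"].round(4),"gap",round(s["finger_gap"],1),"F",s["wrist_force"].round(1),"q",s["joints"].round(2))
print("turn",(Rc.inv()*Rt).as_rotvec().round(4),"shift after turn (cm)",(Rt.inv().apply(d)/10).round(3))
E
python3 d.py 441 -297.5 200 -0.11
```

```text
t 4.55 pos [ 551.6 -236.1  152.7] rot [-3.1016e+00  6.2100e-02 -2.8000e-03] gap 54.4 F [0.5 0.6 0.1] q [-0.47  0.5   1.37  0.01  1.35  1.1 ]
turn [-0.0366  0.0642  0.1059] shift after turn (cm) [-10.32    7.32   -4.725]
```

```bash
python3 -m jog '[[0,0,-2.36,-0.0366,0.0642,0.1059,58],[0,0,-2.36,0,0,0,58],[-2.58,1.83,0,0,0,0,58],[-2.58,1.83,0,0,0,0,58],[-2.58,1.83,0,0,0,0,58],[-2.58,1.83,0,0,0,0,58],[0,0,0,0,0,0,58]]'
python3 - <<'E'
from cell import vision,monitor
from h import *
import cv2
st=monitor.read_state(); c=wristcam(vision,st); cv2.imwrite("pics/w1.png",c["color"])
T=np.linalg.inv(c["cam_to_world"]); 
for p in ((441,-297.5,115),(441,-297.5,0)):
    q=T[:3,:3]@np.array(p)+T[:3,3]; print(c["fx"]*q[0]/q[2]+c["cx"],c["fy"]*q[1]/q[2]+c["cy"])
E
python3 d.py 441 -297.5 200 -0.11
```

```text
clock: 5.25
eef_pos: [439.9, -298.4, 200.3]
eef_rot: [3.141, 0.0, -0.112]
wrist_force: [0.2, 0.4, -0.1]
finger_gap: 54.7
254.0511977377079 196.58821876784364
254.40058373729798 174.94777464992382
t 5.3 pos [ 441.2 -297.7  200.4] rot [ 3.1414e+00 -4.0000e-04 -1.1200e-01] gap 54.5 F [0.4 0.3 0.5] q [-0.66  0.26  1.58  0.    1.3   1.02]
turn [ 0.0002 -0.0004 -0.002 ] shift after turn (cm) [-0.026 -0.02   0.037]
```

View pics/w1.png

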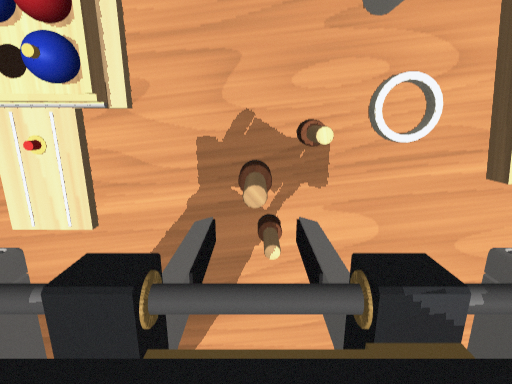

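The wrist view shows the large mallet's top at (255,197), where my estimate projects. I'm descending and gripping.

```bash
python3 -m jog '[[0,0,3.4,0,0,0,58],[0,0,3.4,0,0,0,58],[0,0,3.4,0,0,0,58],[0,0,3.4,0,0,0,58],[0,0,0,0,0,0,20],[0,0,0,0,0,0,10],[0,0,0,0,0,0,10],[0,0,0,0,0,0,10]]' 30
python3 d.py 441 -297.5 64 -0.11
```

```text
clock: 6.1
eef_pos: [442.9, -297.5, 65.8]
eef_rot: [3.14, -0.002, -0.11]
wrist_force: [-0.5, -0.1, -0.7]
finger_gap: 25.8
t 6.1 pos [ 442.9 -297.5   65.8] rot [ 3.1401e+00 -2.4000e-03 -1.0970e-01] gap 25.8 F [-0.5 -0.1 -0.7] q [-0.66  0.42  1.71  0.    1.01  1.02]
turn [ 0.0014 -0.0024  0.0003] shift after turn (cm) [-0.193  0.025  0.179]
```

```bash
python3 -m jog '[[0,0,0,0,0,0,10],[0,0,-1,0,0,0,10],[0,0,-3,0,0,0,10],[0,0,-3,0,0,0,10],[0,0,-3,0,0,0,10],[0,0,0,0,0,0,10]]' 45
python3 d.py 513 -27.4 165 -0.11
```

```text
clock: 6.7
eef_pos: [443.3, -297.9, 168.5]
eef_rot: [3.138, -0.006, -0.11]
wrist_force: [0.1, 0.0, -3.0]
finger_gap: 24.3
t 6.7 pos [ 443.3 -297.9  168.5] rot [ 3.1381 -0.0058 -0.1099] gap 24.3 F [ 0.1  0.  -3. ] q [-0.66  0.29  1.62  0.    1.22  1.02]
turn [ 0.0035 -0.0058  0.0001] shift after turn (cm) [  3.96  -27.657   0.354]
```

```bash
python3 -m jog '[[0.495,-3.457,0,0,0,0,10],[0.495,-3.457,0,0,0,0,10],[0.495,-3.457,0,0,0,0,10],[0.495,-3.457,0,0,0,0,10],[0.495,-3.457,0,0,0,0,10],[0.495,-3.457,0,0,0,0,10],[0.495,-3.457,0,0,0,0,10],[0.495,-3.457,0,0,0,0,10]]'
python3 -m jog '[[0,0,0,0,0,0,10],[0,0,0,0,0,0,10]]'
python3 - <<'E'
from cell import vision,monitor
from h import *
import cv2
s=vision.camera("scene");t=vision.camera("top"); st=monitor.read_state(); w=wristcam(vision,st)
cv2.imwrite("pics/s2.png",cv2.resize(s["color"][130:250,150:310],None,fx=5,fy=5,interpolation=cv2.INTER_CUBIC))
cv2.imwrite("pics/w2.png",w["color"])
E
python3 d.py 513 -27.4 165 -0.11
```

```text
clock: 7.5
eef_pos: [511.4, -25.0, 163.3]
eef_rot: [3.142, 0.001, -0.11]
wrist_force: [-0.1, -0.9, -2.7]
finger_gap: 24.5
clock: 7.7
eef_pos: [511.4, -26.1, 163.3]
eef_rot: [3.141, 0.001, -0.108]
wrist_force: [0.2, -0.5, -3.1]
finger_gap: 24.3
t 7.85 pos [511.4 -27.3 163.7] rot [ 3.1415e+00  6.0000e-04 -1.1100e-01] gap 24.3 F [-0.3  0.1 -2.4] q [-0.12  0.26  1.68 -0.    1.21  1.56]
turn [ 0.0001  0.0006 -0.001 ] shift after turn (cm) [ 0.157 -0.009 -0.126]
```

View pics/s2.png

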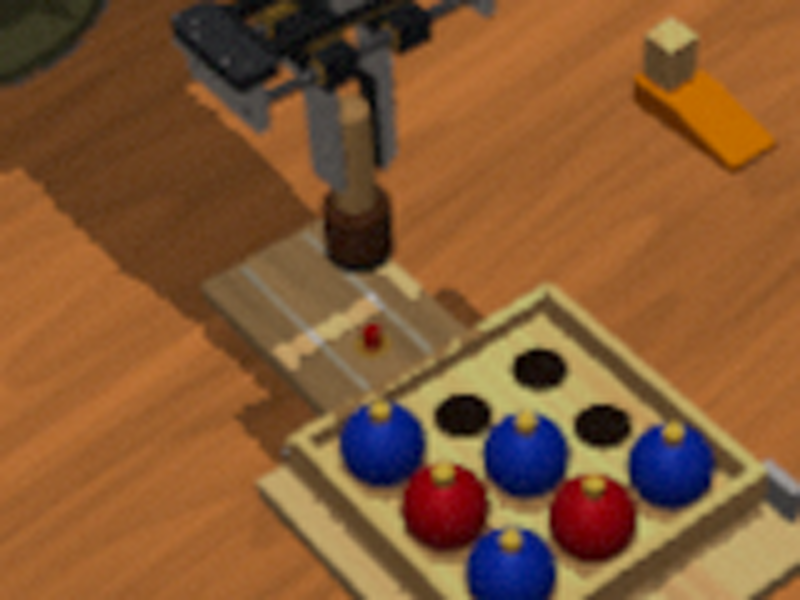

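View pics/w2.png

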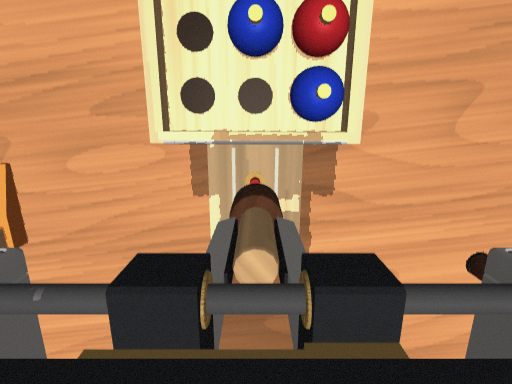

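The mallet is held upright, and in the wrist view the pin peeks out at (255,182) behind the head. I'll check how the pin lines up and where the face is.

```bash
python3 - <<'E'
from cell import vision,monitor
from h import *
st=monitor.read_state(); w=wristcam(vision,st); s=vision.camera("scene")
print(onz(w,255,182,28), "rod L/R",onz(w,163,141,27),onz(w,345,143,27))
T=np.linalg.inv(s["cam_to_world"])
def pj(p):
    q=T[:3,:3]@np.array(p)+T[:3,3]; u=s["fx"]*q[0]/q[2]+s["cx"];v=s["fy"]*q[1]/q[2]+s["cy"];return (u-150)*5+2,(v-130)*5+2
for z in (90,100,140): print(z,pj((512.4,-27.4,z)))
h=cv2=None
import cv2
h=cv2.cvtColor(s["color"],cv2.COLOR_BGR2HSV); m=((h[...,0]<8)|(h[...,0]>172))&(h[...,1]>180)&(h[...,2]>90)
print(blob(m[190:202,220:230]))
E
python3 d.py 513 -27.4 165 -0.11
```

```text
[516.16400315 -27.61992521  28.        ] rod L/R [573.15483508  68.16005201  27.        ] [ 548.68108926 -131.41475835   27.        ]
90 (np.float64(363.1125840684109), np.float64(262.7420014547274))
100 (np.float64(362.12203959511237), np.float64(251.2021213632117))
140 (np.float64(358.04230824291704), np.float64(203.67309881143922))
[(9, [4.0, 6.0])]
t 7.95 pos [511.6 -27.3 164. ] rot [ 3.1415e+00  1.0000e-04 -1.1120e-01] gap 24.1 F [-0.7  0.2 -2.4] q [-0.12  0.26  1.68 -0.    1.21  1.56]
turn [ 0.0001  0.0001 -0.0012] shift after turn (cm) [ 0.14  -0.006 -0.105]
```

```bash
python3 -m jog '[[0.15,0,2.2,0,0,0,10],[0,0,2.2,0,0,0,10],[0,0,2.2,0,0,0,10],[0,0,0.2,0,0,0,10],[0,0,0.2,0,0,0,10],[0,0,0,0,0,0,10]]' 58
python3 -m jog '[[0,0,0.2,0,0,0,10],[0,0,0.2,0,0,0,10],[0,0,0.1,0,0,0,10]]'
python3 -m jog '[[0,0,0.2,0,0,0,10],[0,0,0.2,0,0,0,10],[0,0,0,0,0,0,10]]'
```

```text
clock: 8.55
eef_pos: [513.5, -26.9, 94.8]
eef_rot: [3.142, -0.001, -0.11]
wrist_force: [0.3, -0.2, -2.0]
finger_gap: 24.3
clock: 8.85
eef_pos: [513.8, -26.8, 90.0]
eef_rot: [3.141, -0.002, -0.11]
wrist_force: [0.2, -0.3, 6.5]
finger_gap: 24.4
clock: 9.15
eef_pos: [513.8, -26.8, 85.8]
eef_rot: [3.141, -0.002, -0.11]
wrist_force: [0.1, -0.8, 3.1]
finger_gap: 24.5
```

```bash
python3 -m jog '[[0,0,0.2,0,0,0,10],[0,0,0.1,0,0,0,10],[0,0,0,0,0,0,10]]'
python3 -m jog '[[0,0,0.1,0,0,0,10],[0,0,0.1,0,0,0,10],[0,0,0,0,0,0,10]]'
```

```text
clock: 9.45
eef_pos: [513.8, -26.8, 82.8]
eef_rot: [3.141, -0.002, -0.11]
wrist_force: [0.3, -0.8, 5.1]
finger_gap: 24.5
clock: 9.75
eef_pos: [514.0, -26.8, 81.5]
eef_rot: [3.141, -0.002, -0.11]
wrist_force: [-2.7, -0.8, 14.5]
finger_gap: 24.3
```

```bash
python3 -m jog '[[0,0,0.1,0,0,0,10],[0,0,0,0,0,0,10]]'
python3 -m jog '[[0,0,0.1,0,0,0,10],[0,0,0,0,0,0,10]]'
```

```text
clock: 9.95
eef_pos: [514.3, -26.8, 81.3]
eef_rot: [3.141, -0.003, -0.11]
wrist_force: [-6.4, -0.4, 23.7]
finger_gap: 24.4
clock: 10.15
eef_pos: [514.5, -26.8, 81.2]
eef_rot: [3.141, -0.004, -0.11]
wrist_force: [-8.8, -0.2, 33.8]
finger_gap: 24.2
```

```bash
python3 -m jog '[[0,0,-0.8,0,0,0,10],[0,0,-2,0,0,0,10],[0,0,-2.5,0,0,0,10],[0,0,-2.5,0,0,0,10],[-0.3,2.5,0,0,0,0,10],[-0.5,3.5,0,0,0,0,10],[-0.5,3.5,0,0,0,0,10],[-0.5,3.5,0,0,0,0,10]]'
python3 - <<'E'
from cell import vision,monitor
from h import *
import cv2
s=vision.camera("scene")
cv2.imwrite("pics/s3.png",cv2.resize(s["color"][150:250,130:290],None,fx=5,fy=5,interpolation=cv2.INTER_CUBIC))
E
python3 d.py 443 -297.5 165 -0.11
```

```text
clock: 10.95
eef_pos: [480.5, -154.9, 155.9]
eef_rot: [-3.141, 0.0, -0.109]
wrist_force: [-0.0, -0.2, -3.1]
finger_gap: 24.6
t 11.0 pos [ 479.5 -158.8  155.9] rot [ 3.1405e+00  6.0000e-04 -1.1160e-01] gap 24.3 F [-1.6 -3.4 -1.4] q [-0.39  0.25  1.71 -0.    1.19  1.29]
turn [ 0.0011  0.0006 -0.0016] shift after turn (cm) [-2.103 14.186 -0.913]
```

View pics/s3.png

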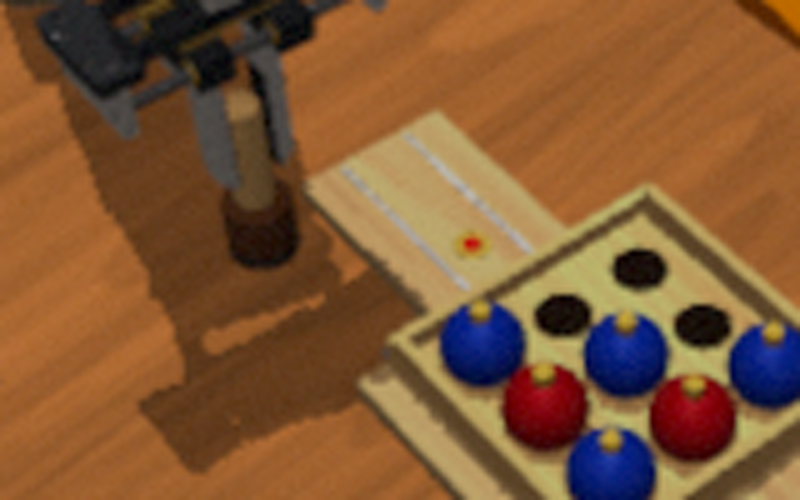

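The pin now looks flush with the deck, at (472,243). I'm carrying the mallet back.

```bash
python3 -m jog '[[-0.52,3.5,0,0,0,0,10],[-0.52,3.5,0,0,0,0,10],[-0.52,3.5,0,0,0,0,10],[-0.52,3.5,0,0,0,0,10],[0,0,2,0,0,0,10],[0,0,2.5,0,0,0,10],[0,0,2.5,0,0,0,10],[0,0,0.3,0,0,0,10]]'
python3 -m jog '[[0,0,0,0,0,0,10],[0,0,0.3,0,0,0,10],[0,0,0.3,0,0,0,10],[0,0,0.2,0,0,0,10],[0,0,0,0,0,0,10]]'
```

```text
clock: 11.8
eef_pos: [443.8, -289.7, 80.3]
eef_rot: [-3.139, 0.004, -0.11]
wrist_force: [-0.3, 0.7, -2.2]
finger_gap: 24.5
clock: 12.3
eef_pos: [445.1, -290.7, 75.1]
eef_rot: [3.142, -0.0, -0.11]
wrist_force: [0.6, -0.3, -2.7]
finger_gap: 24.2
```

```bash
python3 -m jog '[[0,0,0.3,0,0,0,10],[0,0,0.3,0,0,0,10],[0,0,0.1,0,0,0,10],[0,0,0,0,0,0,10]]'
python3 -m jog '[[0,0,0.1,0,0,0,10],[0,0,0,0,0,0,10]]'
```

```text
clock: 12.7
eef_pos: [445.0, -290.7, 67.8]
eef_rot: [-3.141, 0.0, -0.11]
wrist_force: [0.4, -0.2, -3.1]
finger_gap: 24.5
clock: 12.9
eef_pos: [445.1, -290.8, 67.0]
eef_rot: [-3.142, 0.0, -0.11]
wrist_force: [0.3, -0.9, -1.5]
finger_gap: 24.3
```

```bash
python3 -m jog '[[0,0,0.1,0,0,0,10],[0,0,0,0,0,0,10]]'
```

```text
clock: 13.1
eef_pos: [445.1, -290.7, 66.0]
eef_rot: [-3.142, -0.0, -0.11]
wrist_force: [0.6, -0.2, -2.3]
finger_gap: 24.3
```

```bash
python3 -m jog '[[0,0,0.1,0,0,0,10],[0,0,0,0,0,0,10]]'
```

```text
clock: 13.3
eef_pos: [445.3, -290.9, 65.7]
eef_rot: [3.141, -0.0, -0.11]
wrist_force: [-2.8, 0.7, 3.8]
finger_gap: 24.4
```

```bash
python3 -m jog '[[0,0,0.05,0,0,0,10],[0,0,0,0,0,0,10]]'
```

```text
clock: 13.5
eef_pos: [445.3, -290.9, 65.7]
eef_rot: [3.141, -0.001, -0.11]
wrist_force: [-3.6, 2.7, 9.7]
finger_gap: 24.4
```

Contact with the bench. Releasing and lifting.

```bash
python3 -m jog '[[0,0,-0.05,0,0,0,30],[0,0,0,0,0,0,60],[0,0,0,0,0,0,60],[0,0,-1,0,0,0,60],[0,0,-3,0,0,0,60],[0,0,-4,0,0,0,60],[0,0,-4,0,0,0,60],[0,0,-3,0,0,0,60]]' 30
python3 - <<'E'
from cell import vision,monitor
from h import *
import cv2
s=vision.camera("scene")
cv2.imwrite("pics/s4.png",cv2.resize(s["color"][130:280,90:290],None,fx=4,fy=4,interpolation=cv2.INTER_CUBIC))
E
python3 d.py 480 297 230 -0.088
```

```text
clock: 14.3
eef_pos: [445.3, -290.9, 218.5]
eef_rot: [3.14, -0.002, -0.11]
wrist_force: [0.3, -0.0, -0.2]
finger_gap: 56.5
t 14.35 pos [ 446.4 -291.7  222.8] rot [ 3.1372 -0.0074 -0.1098] gap 56.3 F [ 0.5 -0.1  5.6] q [-0.65  0.24  1.55  0.    1.34  1.03]
turn [ 0.0045 -0.0074 -0.0218] shift after turn (cm) [ -1.826 -58.935  -0.716]
```

View pics/s4.png

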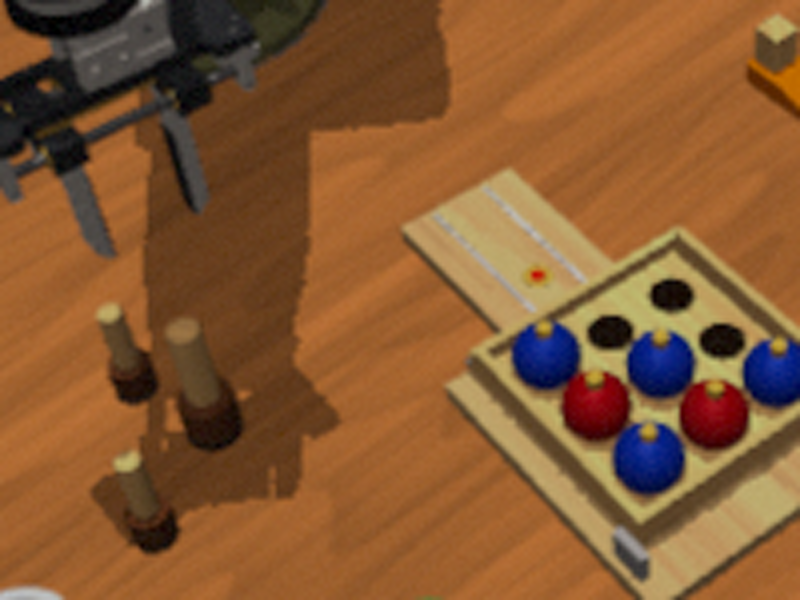

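The mallet stands upright again, with its base at (212,430) in the crop. Moving over to the wedge.

```bash
python3 -m jog '[[-0.11,-3.68,0,0,0,-0.022,60],[-0.11,-3.68,0,0,0,0,60],[-0.11,-3.68,0,0,0,0,60],[-0.11,-3.68,0,0,0,0,60],[-0.11,-3.68,0,0,0,0,60],[-0.11,-3.68,0,0,0,0,60],[-0.11,-3.68,0,0,0,0,60],[-0.11,-3.68,0,0,0,0,60]]'
python3 -m jog '[[-0.11,-3.68,0,0,0,0,60],[-0.11,-3.68,0,0,0,0,60],[-0.11,-3.68,0,0,0,0,60],[-0.11,-3.68,0,0,0,0,60],[-0.11,-3.68,0,0,0,0,60],[-0.11,-3.68,0,0,0,0,60],[-0.11,-3.68,0,0,0,0,60],[-0.11,-3.68,0,0,0,0,60]]'
python3 -m jog '[[0,0,0,0,0,0,60]]'
python3 - <<'E'
from cell import vision,monitor
from h import *
import cv2
st=monitor.read_state(); c=wristcam(vision,st); cv2.imwrite("pics/w5.png",c["color"])
E
python3 d.py 479.5 296.7 200 -0.088
```

```text
clock: 15.15
eef_pos: [462.8, 4.7, 215.6]
eef_rot: [3.142, -0.001, -0.088]
wrist_force: [0.6, -0.9, -0.1]
finger_gap: 56.7
clock: 15.95
eef_pos: [479.8, 298.8, 215.6]
eef_rot: [-3.141, -0.0, -0.088]
wrist_force: [-0.1, -0.3, -0.6]
finger_gap: 56.6
clock: 16.05
eef_pos: [479.5, 300.5, 215.0]
eef_rot: [-3.141, 0.0, -0.085]
wrist_force: [0.5, 0.4, -0.4]
finger_gap: 56.5
t 16.1 pos [479.6 298.7 215. ] rot [ 3.1414e+00  3.0000e-04 -8.5400e-02] gap 56.6 F [-0.1  0.  -0.5] q [ 0.49  0.33  1.46 -0.    1.35  2.15]
turn [0.0002 0.0003 0.0026] shift after turn (cm) [0.007 0.197 1.495]
```

View pics/w5.png

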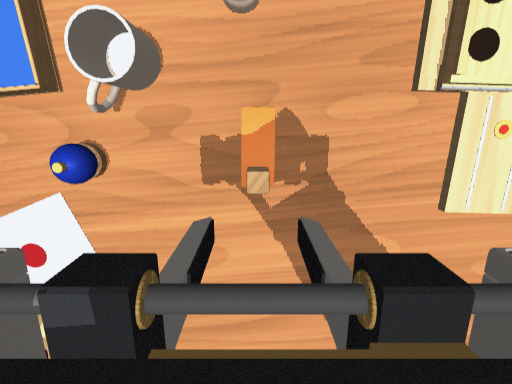

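Run:
```python
from cell import vision,monitor
from h import *
import cv2
st=monitor.read_state(); c=wristcam(vision,st); im=c["color"]
cv2.imwrite("pics/w5b.png",cv2.resize(im[95:205,220:300],None,fx=5,fy=5,interpolation=cv2.INTER_CUBIC))
for (n,u,v,z) in (("grip",258,183,59),("tipL",243,108,3),("tipR",275,108,3),("pin",504,129,16),("apL",442,212,15)): print(n,onz(c,u,v,z).round(1))
```

```text
grip [478.6 295.3  59. ]
tipL [569.7 307.2   3. ]
tipR [566.1 264.8   3. ]
pin [513.7 -30.8  16. ]
apL [405.2  40.7  15. ]
```

View pics/w5b.png

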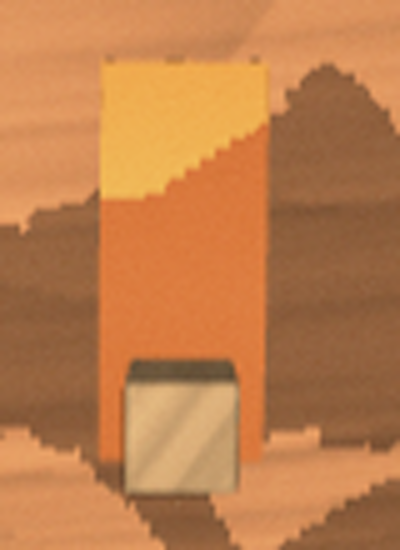

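```bash
python3 -m jog '[[-0.05,0.25,4.5,0,0,0,60],[0,0,4.5,0,0,0,60],[0,0,4.5,0,0,0,60],[0,0,4,0,0,0,60],[0,0,0.5,0,0,0,60],[0,0,0,0,0,0,60]]'
python3 d.py 478.8 296 25 -0.088
```

```text
clock: 16.75
eef_pos: [479.6, 294.1, 35.7]
eef_rot: [3.141, 0.0, -0.089]
wrist_force: [0.3, -0.3, 1.8]
finger_gap: 56.4
t 16.75 pos [479.6 294.1  35.7] rot [ 3.1412e+00  5.0000e-04 -8.8800e-02] gap 56.4 F [ 0.3 -0.3  1.8] q [ 0.49  0.52  1.64 -0.    0.98  2.14]
turn [ 0.0004  0.0005 -0.0008] shift after turn (cm) [-0.097 -0.183  1.066]
```

```bash
python3 -m jog '[[-0.05,-0.1,1.0,0,0,0,60],[0,0,0,0,0,0,45],[0,0,0,0,0,0,30],[0,0,0,0,0,0,15],[0,0,0,0,0,0,15],[0,0,0,0,0,0,15],[0,0,0,0,0,0,15]]' 30
python3 d.py 478.8 296 25 -0.088
```

```text
clock: 17.45
eef_pos: [479.2, 296.1, 25.7]
eef_rot: [-3.141, -0.001, -0.088]
wrist_force: [-1.8, 0.3, 5.9]
finger_gap: 27.7
t 17.45 pos [479.2 296.1  25.7] rot [-3.1411e+00 -7.0000e-04 -8.7800e-02] gap 27.7 F [-1.8  0.3  5.9] q [0.49 0.54 1.64 0.   0.96 2.15]
turn [-0.0005 -0.0007  0.0002] shift after turn (cm) [-0.035  0.01   0.065]
```

```bash
python3 -m jog '[[0,0,0,0,0,0,15],[0,0,-0.5,0,0,0,15],[0,0,-2,0,0,0,15],[0,0,-3,0,0,0,15],[0,0,-3,0,0,0,15],[0,0,-1.5,0,0,0.022,15],[0,1.5,0,0,0,0,15],[0,3,0,0,0,0,15]]' 45
python3 d.py 445.2 -19.4 126 -0.111
```

```text
clock: 18.25
eef_pos: [473.4, 250.7, 124.3]
eef_rot: [3.141, 0.0, -0.107]
wrist_force: [-0.2, -0.2, -0.5]
finger_gap: 27.9
t 18.25 pos [473.4 250.7 124.3] rot [ 3.1413e+00  5.0000e-04 -1.0750e-01] gap 27.9 F [-0.2 -0.2 -0.5] q [ 0.42  0.35  1.65 -0.    1.14  2.1 ]
turn [0.0003 0.0005 0.0035] shift after turn (cm) [ 0.19  27.155 -0.174]
```

```bash
python3 -m jog '[[0.02,3.4,0,0,0,0,15],[0.02,3.4,0,0,0,0,15],[0.02,3.4,0,0,0,0,15],[0.02,3.4,0,0,0,0,15],[0.02,3.4,0,0,0,0,15],[0.02,3.4,0,0,0,0,15],[0.02,3.4,0,0,0,0,15],[0.02,3.0,0,0,0,0,15]]'
python3 -m jog '[[0,0,0,0,0,0,15],[0,0,0,0,0,0,15]]'
python3 - <<'E'
from cell import vision,monitor
from h import *
import cv2
st=monitor.read_state(); c=wristcam(vision,st); cv2.imwrite("pics/w6.png",c["color"])
s=vision.camera("scene");cv2.imwrite("pics/s6.png",cv2.resize(s["color"][130:250,170:330],None,fx=5,fy=5,interpolation=cv2.INTER_CUBIC))
E
python3 d.py 445.2 -19.4 126 -0.111
```

```text
clock: 19.05
eef_pos: [444.6, -17.5, 123.9]
eef_rot: [3.141, 0.002, -0.11]
wrist_force: [-0.2, 0.5, -1.5]
finger_gap: 28.0
clock: 19.25
eef_pos: [445.3, -16.1, 124.2]
eef_rot: [-3.142, 0.001, -0.111]
wrist_force: [0.2, -0.0, -0.9]
finger_gap: 27.9
t 19.35 pos [445.7 -15.1 124.5] rot [-3.1415e+00  8.0000e-04 -1.0930e-01] gap 27.3 F [ 1.2 -0.9 -1.5] q [-0.12  0.16  1.9   0.    1.09  1.56]
turn [-0.0001  0.0008  0.0017] shift after turn (cm) [-0.005  0.438 -0.147]
```

View pics/w6.png

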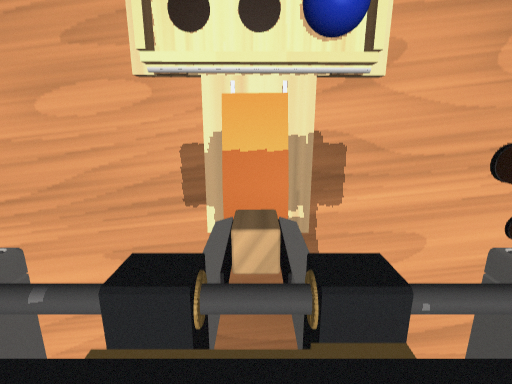

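View pics/s6.png

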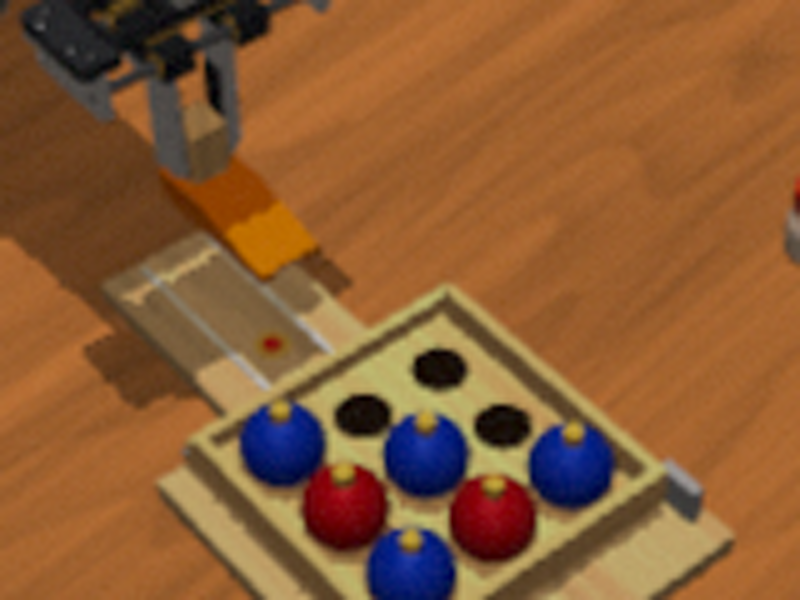

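Run:
```python
from cell import vision,monitor
from h import *
import cv2
st=monitor.read_state(); c=wristcam(vision,st); im=c["color"]
cv2.imwrite("pics/w6b.png",cv2.resize(im[50:210,180:340],None,fx=3.7,fy=3.7,interpolation=cv2.INTER_CUBIC))
for (n,u,v,z) in (("lnL",233,86,15),("lnR",285,86,15),("rodL",147,70,27),("rodR",371,70,27),("apL",203,100,15),("apR",317,100,15),("apL2",207,195,15),("apR2",314,215,15)): print(n,onz(c,u,v,z).round(1))
a=[onz(c,*p,6+99) for p in((222,94),(287,94))]; print(a, st["eef_pos"])
```

```text
lnL [552.2  -5.3  15. ]
lnR [546.7 -55.1  15. ]
rodL [573.   70.2  27. ]
rodR [ 550.7 -132.9   27. ]
apL [542.7  25.5  15. ]
apR [530.5 -85.   15. ]
apL2 [447.6  36.   15. ]
apR2 [412.9 -75.2  15. ]
[array([537.12044109,  -2.83262608, 105.        ]), array([532.37006836, -46.06656393, 105.        ])] [445.7391677  -15.05086431 124.53403385]
```

View pics/w6b.png

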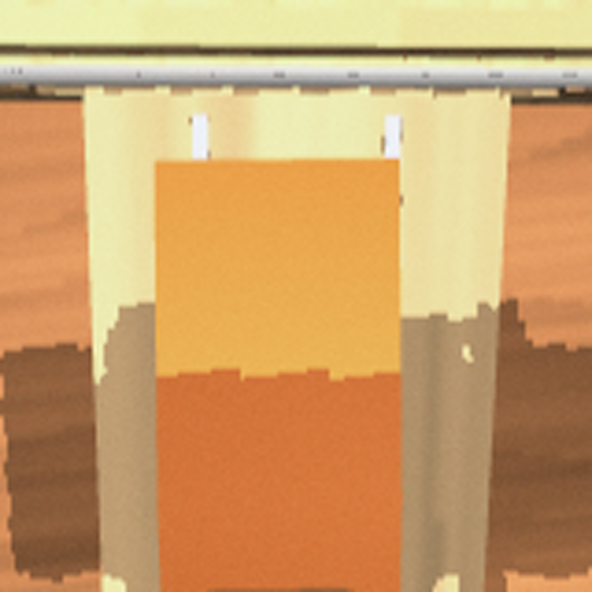

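```bash
python3 -m jog '[[0,0.2,0,0,0,0,15],[0.05,0.2,2,0,0,0,15],[0,0,2.5,0,0,0,15],[0,0,2.5,0,0,0,15],[0,0,0.7,0,0,0,15],[0,0,0,0,0,0,15],[0,0,0,0,0,0,15]]'
python3 d.py 446.2 -19.1 40.7 -0.11
```

```text
clock: 20.1
eef_pos: [446.8, -19.4, 49.0]
eef_rot: [3.142, -0.001, -0.109]
wrist_force: [-0.7, -0.6, -2.3]
finger_gap: 28.0
t 20.1 pos [446.8 -19.4  49. ] rot [ 3.1416e+00 -1.2000e-03 -1.0940e-01] gap 28.0 F [-0.7 -0.6 -2.3] q [-0.13  0.28  1.95 -0.    0.9   1.55]
turn [ 0.     -0.0012  0.0006] shift after turn (cm) [-0.063 -0.019  0.828]
```

```bash
python3 -m jog '[[0,0,0.3,0,0,0,15],[0,0,0.3,0,0,0,15],[0,0,0,0,0,0,15]]'
python3 -m jog '[[0,0,0.1,0,0,0,15],[0,0,0.1,0,0,0,15],[0,0,0,0,0,0,15]]'
```

```text
clock: 20.4
eef_pos: [446.2, -19.4, 42.0]
eef_rot: [3.142, -0.0, -0.11]
wrist_force: [0.4, -0.2, -1.3]
finger_gap: 28.0
clock: 20.7
eef_pos: [446.4, -19.5, 40.6]
eef_rot: [3.142, -0.0, -0.11]
wrist_force: [-3.7, -0.4, 8.8]
finger_gap: 28.0
```

```bash
python3 -m jog '[[0,0,0.05,0,0,0,15],[0,0,0,0,0,0,15]]'
```

```text
clock: 20.9
eef_pos: [446.4, -19.5, 40.6]
eef_rot: [3.142, -0.001, -0.11]
wrist_force: [-8.5, -0.9, 16.9]
finger_gap: 27.4
```

Flat on the deck. I'll ease the down-force and push forward along the stand axis.

```bash
python3 -m jog '[[0,0,-0.08,0,0,0,15],[0.3,0,0,0,0,0,15],[0.5,0,0,0,0,0,15],[0.5,0,0,0,0,0,15],[0.5,0,0,0,0,0,15],[0.5,0,0,0,0,0,15],[0,0,0,0,0,0,15]]' 50
python3 d.py 498.9 -24.9 40.6 -0.11
```

```text
clock: 21.6
eef_pos: [470.2, -22.1, 40.6]
eef_rot: [-3.142, -0.002, -0.11]
wrist_force: [3.0, 0.2, 3.4]
finger_gap: 27.7
t 21.6 pos [470.2 -22.1  40.6] rot [-3.1416e+00 -1.5000e-03 -1.0990e-01] gap 27.7 F [3.  0.2 3.4] q [-0.12  0.34  1.9   0.    0.9   1.56]
turn [-0.     -0.0015  0.0001] shift after turn (cm) [ 2.888 -0.038  0.004]
```

```bash
python3 -m jog '[[0.3,0,0,0,0,0,15],[0.3,0,0,0,0,0,15],[0,0,0,0,0,0,15]]'
python3 -m jog '[[0.2,0,0,0,0,0,15],[0.2,0,0,0,0,0,15],[0,0,0,0,0,0,15]]'
python3 -m jog '[[0.2,0,0,0,0,0,15],[0.2,0,0,0,0,0,15],[0,0,0,0,0,0,15]]'
python3 - <<'E'
from cell import vision,monitor
from h import *
import cv2
st=monitor.read_state(); c=wristcam(vision,st); cv2.imwrite("pics/w7.png",c["color"])
s=vision.camera("scene");cv2.imwrite("pics/s7.png",cv2.resize(s["color"][150:270,180:340],None,fx=5,fy=5,interpolation=cv2.INTER_CUBIC))
cv2.imwrite("pics/s7r.png",s["color"])
E
```

```text
clock: 21.9
eef_pos: [475.4, -22.7, 40.6]
eef_rot: [-3.142, -0.001, -0.11]
wrist_force: [-1.4, 0.5, 5.4]
finger_gap: 28.0
clock: 22.2
eef_pos: [479.2, -23.1, 40.6]
eef_rot: [-3.142, -0.0, -0.11]
wrist_force: [-2.3, 0.4, 6.1]
finger_gap: 27.8
clock: 22.5
eef_pos: [482.3, -23.4, 40.6]
eef_rot: [-3.142, 0.002, -0.11]
wrist_force: [-10.5, 1.4, 13.3]
finger_gap: 28.0
```

View pics/w7.png

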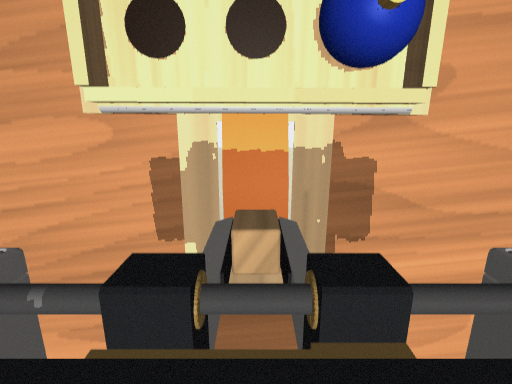

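View pics/s7.png

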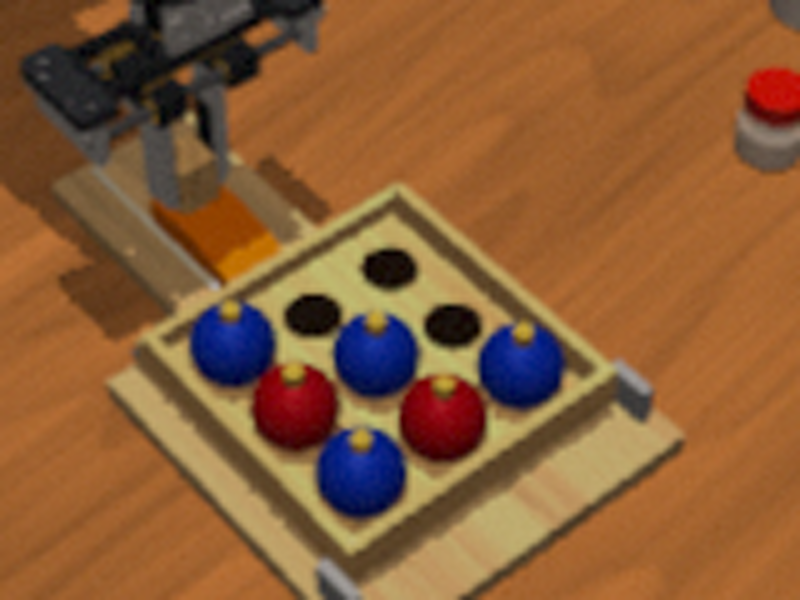

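The wedge sits centred between the guide lines, and contact came at x≈480, close to the predicted 479. I'm pushing on slowly.

```bash
python3 -m jog '[[0.2,0,0,0,0,0,15],[0.2,0,0,0,0,0,15],[0,0,0,0,0,0,15]]'
python3 -m jog '[[0.2,0,0,0,0,0,15],[0.2,0,0,0,0,0,15],[0,0,0,0,0,0,15]]'
python3 -m jog '[[0.2,0,0,0,0,0,15],[0.2,0,0,0,0,0,15],[0,0,0,0,0,0,15]]'
```

```text
clock: 22.9
eef_pos: [486.3, -23.8, 40.6]
eef_rot: [-3.142, 0.002, -0.11]
wrist_force: [-10.6, 2.1, 12.7]
finger_gap: 28.0
clock: 23.2
eef_pos: [490.3, -24.2, 40.6]
eef_rot: [-3.142, 0.002, -0.11]
wrist_force: [-10.4, 1.7, 13.5]
finger_gap: 27.6
clock: 23.5
eef_pos: [494.2, -24.7, 40.6]
eef_rot: [-3.142, 0.002, -0.11]
wrist_force: [-10.1, 1.3, 14.1]
finger_gap: 27.9
```

```bash
python3 -m jog '[[0.2,0,0,0,0,0,15],[0.2,0,0,0,0,0,15],[0,0,0,0,0,0,15],[0,0,0,0,0,0,15]]'
python3 - <<'E'
from cell import vision,monitor
from h import *
import cv2
st=monitor.read_state(); c=wristcam(vision,st); cv2.imwrite("pics/w8.png",c["color"])
s=vision.camera("scene");cv2.imwrite("pics/s8r.png",s["color"])
b=cv2.imread("pics/scene0.png")
# yellow bauble caps/ blue baubles shift
def blobs(im):
    h=cv2.cvtColor(im,cv2.COLOR_BGR2HSV); m=(h[...,0]>105)&(h[...,0]<130)&(h[...,1]>150)&(h[...,2]>60)
    m[:180]=0;m[:,:190]=0;m[262:]=0;m[:,330:]=0
    return [x for x in blob(m) if x[0]>60]
print(blobs(b));print(blobs(cv2.imread("pics/s7r.png")));print(blobs(s["color"]))
from scipy.spatial.transform import Rotation as R
T=np.linalg.inv(s["cam_to_world"])
def pj(p):
    q=T[:3,:3]@np.array(p)+T[:3,3]; return np.array([s["fx"]*q[0]/q[2]+s["cx"],s["fy"]*q[1]/q[2]+s["cy"]])
# px per mm vertical for points at s_x=35 (front row) 
for sx,sy in ((35,-65),(105,0),(175,-60)):
    p=np.array([560.5+sx*.994+sy*.1098,-31.7-sx*.1098+sy*.994,60]); print((sx,sy),pj(p).round(1),"px per mm front lift",((pj(p+[0,0,1])-pj(p))*(1-sx/210)).round(3))
E
python3 d.py 499.5 -25 40.6 -0.11
```

```text
clock: 23.9
eef_pos: [498.3, -25.2, 40.6]
eef_rot: [-3.142, 0.002, -0.11]
wrist_force: [-9.7, 1.6, 12.8]
finger_gap: 27.4
[(166, [225.93, 218.55]), (172, [254.52, 220.75]), (177, [283.77, 222.81]), (191, [251.66, 244.19])]
[(169, [226.02, 218.56]), (176, [254.62, 220.81]), (181, [283.73, 222.98]), (198, [251.68, 244.39])]
[(173, [226.04, 218.06]), (177, [254.58, 220.53]), (180, [283.84, 222.97]), (198, [251.78, 244.32])]
(35, -65) [222.2 214.7] px per mm front lift [-0.017 -0.183]
(105, 0) [254.4 217.9] px per mm front lift [-0.001 -0.11 ]
(175, -60) [253.8 243.7] px per mm front lift [-0.    -0.036]
t 24.0 pos [498.3 -25.1  40.6] rot [-3.1415e+00  1.6000e-03 -1.0990e-01] gap 27.6 F [-10.4   1.2  12.4] q [-0.12  0.4   1.82  0.    0.93  1.56]
turn [-0.0001  0.0016  0.0001] shift after turn (cm) [ 0.122 -0.027  0.002]
```

View pics/w8.png

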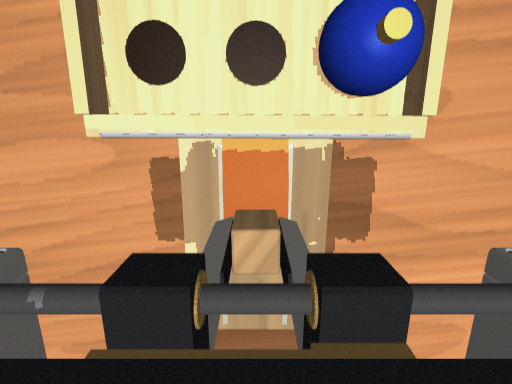

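Run:
```python
import cv2,numpy as np
a=cv2.imread("pics/w7.png");b=cv2.imread("pics/w8.png")
r=np.vstack([cv2.resize(a[95:125,85:125],None,fx=9,fy=9,interpolation=0),cv2.resize(b[120:150,85:125],None,fx=9,fy=9,interpolation=0)])
l=np.vstack([cv2.resize(a[95:125,390:430],None,fx=9,fy=9,interpolation=0),cv2.resize(b[120:150,390:430],None,fx=9,fy=9,interpolation=0)])
cv2.imwrite("pics/rod.png",np.hstack([r,l]))
g=lambda n:cv2.cvtColor(cv2.imread(n),cv2.COLOR_BGR2GRAY).astype(np.float32)
s0,s7,s8=g("pics/scene0.png"),g("pics/s7r.png"),g("pics/s8r.png")
def ecc(A,B,x0,x1,y0,y1):
    W=np.eye(2,3,dtype=np.float32)
    cc,W=cv2.findTransformECC(A[y0:y1,x0:x1],B[y0:y1,x0:x1],W,cv2.MOTION_TRANSLATION,(3,200,1e-6),None,3); return round(float(cc),4),W[:,2].round(3)
for n,box in (("front blue",(215,237,208,230)),("mid",(243,266,211,232)),("rear",(272,295,212,234)),("tape rear",(240,263,234,256)),("static greenjar",(185,212,275,306))):
    print(n,ecc(s0,s7,*box),ecc(s0,s8,*box))
```

```text
front blue (0.9952, array([ 0.027, -0.037], dtype=float32)) (0.9839, array([ 0.09, -0.59], dtype=float32))
mid (0.9987, array([ 0.012, -0.034], dtype=float32)) (0.9615, array([ 0.181, -0.361], dtype=float32))
rear (0.9991, array([ 0.02 , -0.014], dtype=float32)) (0.9899, array([ 0.171, -0.064], dtype=float32))
tape rear (0.9995, array([ 0.005, -0.01 ], dtype=float32)) (0.9923, array([ 0.147, -0.031], dtype=float32))
static greenjar (0.9982, array([-0.01 ,  0.029], dtype=float32)) (0.9982, array([-0.02 ,  0.014], dtype=float32))
```

View pics/rod.png

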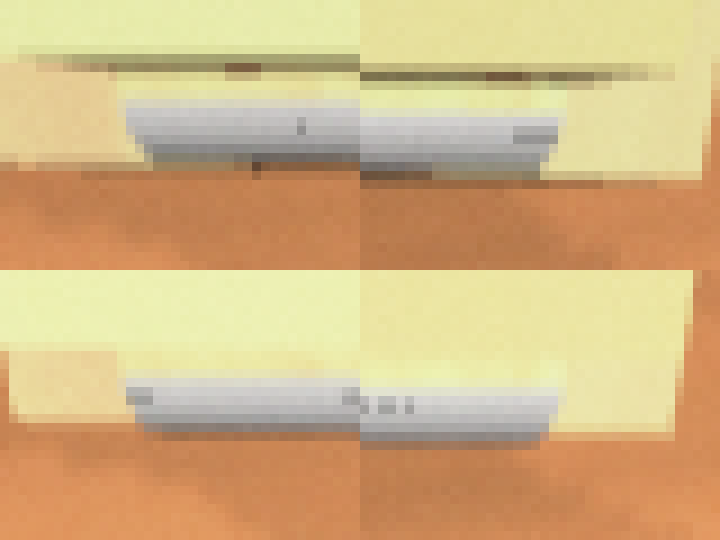

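Three measures agree on the lift: bauble shift gives about 4 mm, rod length in the wrist view about 4.4 mm, and wedge travel about 4.3 mm. I'll push 2.5 mm more.

```bash
python3 -m jog '[[0.13,0,0,0,0,0,15],[0.12,0,0,0,0,0,15],[0,0,0,0,0,0,15],[0,0,0,0,0,0,15],[0,0,0,0,0,0,15]]'
python3 - <<'E'
from cell import vision,monitor
from h import *
import cv2
st=monitor.read_state(); c=wristcam(vision,st); cv2.imwrite("pics/w9.png",c["color"])
s=vision.camera("scene");cv2.imwrite("pics/s9r.png",s["color"]); cv2.imwrite("pics/s9.png",cv2.resize(s["color"][130:280,90:290],None,fx=4,fy=4,interpolation=cv2.INTER_CUBIC))
g=lambda n:cv2.cvtColor(cv2.imread(n),cv2.COLOR_BGR2GRAY).astype(np.float32)
s0,s9=g("pics/scene0.png"),g("pics/s9r.png")
def ecc(A,B,x0,x1,y0,y1):
    W=np.eye(2,3,dtype=np.float32)
    cc,W=cv2.findTransformECC(A[y0:y1,x0:x1],B[y0:y1,x0:x1],W,cv2.MOTION_TRANSLATION,(3,200,1e-6),None,3); return W[:,2]
T=np.linalg.inv(s["cam_to_world"])
def pj(p):
    q=T[:3,:3]@np.array(p)+T[:3,3]; return np.array([s["fx"]*q[0]/q[2]+s["cx"],s["fy"]*q[1]/q[2]+s["cy"]])
for box in ((215,237,208,230),(243,266,211,232),(272,295,212,234),(240,263,234,256)):
    d=ecc(s0,s9,*box); cpx=((box[0]+box[1])/2,(box[2]+box[3])/2); p=onz(s,*cpx,55)
    xs=(p[0]-560.5)*.994-(p[1]+31.7)*.1098; 
    th=1/210; mv=np.array([28*th*.994,-28*th*.11,(210-xs)*th]); k=pj(p+mv)-pj(p)
    print(xs.round(),d.round(2),"per mm",k.round(3),"L",round(float(d@k/(k@k)),2))
E
python3 d.py 501 -25.3 40.6 -0.11
```

```text
clock: 24.5
eef_pos: [500.6, -25.4, 40.6]
eef_rot: [-3.142, 0.002, -0.11]
wrist_force: [-11.1, 1.3, 13.7]
finger_gap: 27.9
52.0 [ 0.07 -0.71] per mm [ 0.014 -0.137] L 5.2
112.0 [ 0.19 -0.43] per mm [ 0.029 -0.074] L 5.93
170.0 [ 0.16 -0.07] per mm [ 0.034 -0.013] L 4.76
172.0 [ 0.18 -0.02] per mm [ 0.03  -0.009] L 5.6
t 24.6 pos [500.6 -25.4  40.6] rot [-3.1415e+00  1.8000e-03 -1.0990e-01] gap 27.7 F [-11.    0.3  13.1] q [-0.12  0.4   1.81  0.    0.93  1.56]
turn [-0.0001  0.0018  0.0001] shift after turn (cm) [ 0.034 -0.015  0.003]
```

View pics/w9.png

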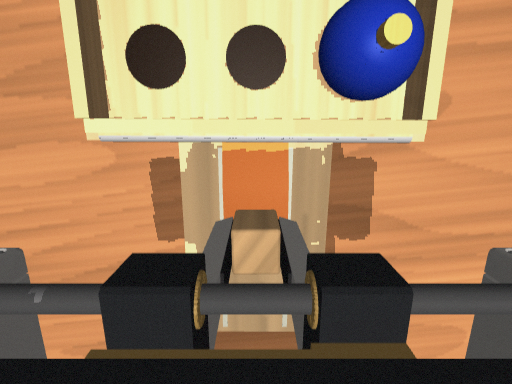

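View pics/s9.png

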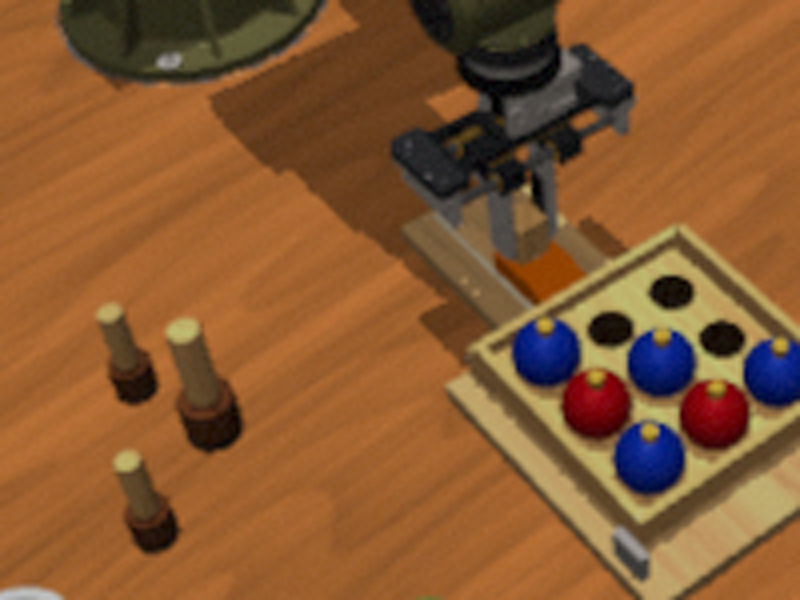

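The wrist view shows the wedge centred under the rod, at (255,140), and the scene view shows the mallet upright. The lift reads about 5 mm and the arm is steady, so I'm handing in.

```bash
python3 -c "
from cell import order
print(order.sign_off())"
```

```text
the job is handed in; nothing more can be done
None
```

The job is handed in: the tray sits on the orange wedge about 5 mm off its cork rests, with the wedge still gripped. It took about 25 s of the 61 s allowed.

- **Stop pin:** I pressed it down with the largest mallet until it would go no further, at about 34 N. It looks flush with the deck in the camera image.
- **Mallet:** It stands upright on the bench near its original spot, clear of the stand and the two smaller mallets.
- **Wedge:** I laid it flat on the apron and pushed it thin end first along the centreline. It slid over the lowered pin without catching.
- **Lift:** Wedge travel since first contact puts the final lift at about 4.9 mm. The bauble shifts in the scene camera spread from 4.8 to 5.9 mm, with the front bauble at 5.2 mm. Rod length in the wrist camera, taken 2.5 mm of push earlier, gave about 4.4 mm, against 4.3 mm from travel at that point. All are well under 12 mm.
- **Final force:** The steady reading is about 11 N of push and 13 N vertical.

Early on, the last joint reached the end of its range during the first turn. The tool tilted slightly and the next move drifted off its path. It touched nothing, and I corrected it before gripping the mallet. I left the bystander objects alone; I did not measure each one again at the end.

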